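# Find the unbalanced centrifuge arm on the knife edge

## Task

One of the two centrifuge arms in the sloping rack has its weight off centre: try them on the knife edge of the balance stand, with the notch under the arm on the edge, and let go to see which one stays level and which one tips onto a stop. Finish with the true arm balanced level on the knife edge and the faulty arm standing flat on its end weights in the low grey reject tray. Set the arms down rather than dropping them, and leave the denture flask, the plaster cast and the crucible behind the stand where they are.

Things in the scene. Friction and masses are not known exactly. Their poses are not given: they have to be found in the camera images.
- rotor_a: Centrifuge arm, twin of rotor_b, 0.24-0.38 kg; one of the two (unseen which) has its weight 15 mm off centre along x, the other is true. Bar 128 mm (x) by 24 mm (y), z = 28 to 40 mm; at x = +-52 mm a steel cylinder, 24 mm wide, hangs from each end down to z = 0. Origin: centre between the cylinders' feet; z up through the grip block. Starts in the rack, tilted 30 degrees.
- rotor_b: Same as rotor_a in every visible way; see there.
- rotor_a_grip (a point): Middle of the top of rotor_a's black grip block, 72 mm above its origin. The block is 26 mm (x) by 18 mm (y), 32 mm high (z = 40 to 72 mm), on the middle of the bar, with a 34 by 22 mm collar round its foot up to z = 43 mm: hold it by the block across y, finger ends above the collar.
- rotor_b_grip (a point): The same point of rotor_b.
- rotor_a_notch (a point): Middle of the apex of rotor_a's notch, 34 mm above its origin along its z; axes as rotor_a. The 90 degree V notch runs across y under the middle of the bar, 12 mm wide at its mouth (z = 28 mm) and 6 mm deep; it sits over the knife edge and is the only pivot. The arm may face either way.
- rotor_b_notch (a point): The same point of rotor_b.
- rack: Fixed dark steel rack, 140 by 200 mm; its plate slopes 30 degrees, rising along the rack's x, away from the robot. Two bays at y = +-46 mm, one arm in each, long side up the slope, resting against a 14 mm ledge at the lower end; low strips 7 mm high beside each. The plate's middle is 60 mm up. Origin on the bench under the middle.
- balance_stand: Fixed grey stand, base 110 mm (x) by 66 mm (y). In its middle a polished upright steel blade, 3 mm thick, 50 mm long, rounded ridge along y, 90 mm up. 26 mm to each side in x a rubber stop bar, top 79 mm up, catches an arm that tips: it rests about 12 degrees off level. A true arm swings back to level within 2 s (its centre of mass lies below the notch). Origin on the bench under the middle.
- knife_edge (a point): Middle of the ridge of the knife edge (its very top), 90 mm above the bench; ridge along y. An arm sitting on it has its notch apex about 0.6 mm above this point and its origin 33 mm below it.
- reject_tray: Fixed low grey tray, 180 mm (x) by 100 mm (y) outside, walls 4 mm thick and 22 mm high, floor about 4 mm above the bench; an arm fits in along the tray's x. Origin under its centre, on the bench.
- denture_flask: Ochre denture flask block, 51 x 70 x 37 mm, loose bystander; origin under its middle.
- cast_grey: Plaster jaw cast, 49 x 60 x 36 mm, loose bystander; origin under its middle.
- crucible: Small brownish conical crucible, 53 mm wide, 44 mm high, loose bystander; origin under its middle.

How it is judged (in metres and radians):
At the end, for the whole second after the job is handed in: One arm (only the true one can stay so) sits with its notch on the knife edge (apex within 4 mm of the ridge across it and in height, within 18 mm of its middle along it), level within 0.1 rad; the other arm stands flat on the tray floor (within 0.1 rad of upright); both at rest and let go (((x of rotor_a_notch in the frame of knife_edge between -0.004 and 0.004 m and y of rotor_a_notch in the frame of knife_edge between -0.018 and 0.018 m and z of rotor_a_notch in the frame of knife_edge between -0.004 and 0.004 m and x of rotor_b in the frame of reject_tray between -0.06 and 0.06 m and y of rotor_b in the frame of reject_tray between -0.05 and 0.05 m and z of rotor_b in the frame of reject_tray below 0.01 m and angle between each of rotor_a, rotor_b's own z axis and vertical below 0.1 rad and linear speed of each of rotor_a, rotor_b below 0.03 m/s and contact force between each of rotor_a, rotor_b and the fingers below 0.1 N) or (x of rotor_b_notch in the frame of knife_edge between -0.004 and 0.004 m and y of rotor_b_notch in the frame of knife_edge between -0.018 and 0.018 m and z of rotor_b_notch in the frame of knife_edge between -0.004 and 0.004 m and x of rotor_a in the frame of reject_tray between -0.06 and 0.06 m and y of rotor_a in the frame of reject_tray between -0.05 and 0.05 m and z of rotor_a in the frame of reject_tray below 0.01 m and angle between each of rotor_b, rotor_a's own z axis and vertical below 0.1 rad and linear speed of each of rotor_b, rotor_a below 0.03 m/s and contact force between each of rotor_b, rotor_a and the fingers below 0.1 N))); the robot touches nothing.
It fails at once if the denture flask is pushed more than 30 mm from its place (distance of denture_flask from where it was at the start of the episode above 0.03 m).
It fails at once if the plaster cast is pushed more than 30 mm from its place (distance of cast_grey from where it was at the start of the episode above 0.03 m).
It fails at once if the crucible is pushed more than 30 mm from its place (distance of crucible from where it was at the start of the episode above 0.03 m).
It fails at once if an arm is dropped (falls free faster than 0.8 m/s, a fall of some 30 mm) (linear speed of rotor_a above 0.8 m/s and contact force between rotor_a and anything else below 0.05 N).
It fails at once if an arm is dropped (falls free faster than 0.8 m/s, a fall of some 30 mm) (linear speed of rotor_b above 0.8 m/s and contact force between rotor_b and anything else below 0.05 N).
It also fails if it takes over 72 s, if anything falls off the work surface, if the arm or the gripper's body presses on something with over 40 N, if the wrist force passes 120 N, or if a joint passes its speed limit or range.

## Robot

A 7-joint arm with a two-finger parallel gripper is mounted at the origin on a cart in front of the work surface, level with it; the furniture and walls round the work are solid. World frame = base frame: x ahead of the robot, y to its left, z up, the work surface at z = 0. Lengths are in mm, angles in rad, forces in N, time in s.
With the tool pointing down it reaches from about 400 to 850 mm from the base axis. Payload 10.4 kg.
Tool frame: the origin (TCP) lies at the very end of the fingers, on their centre line; the grasp point (between the pads) lies 19 mm behind it; z points along the fingers, y is the line along which they close (so a half turn about z gives the same grasp; the last joint's range is limited). The gripper opens to 87 mm and grips with 3 to 60 N. Pads are 19 mm wide; open, the fingers measure 117 mm over their backs; the gripper's body (75 mm by 190 mm) begins 51 mm behind the grasp point.
Start: joints at [1.18, 0.332, -0.065, 1.46, 0.022, 1.35, -0.088], TCP at [224.75, -583.215, 222.576] pointing down, gripper open.
Joint ranges: [-2.6, 2.6], [-0.5, 2.12], [-1.47, 1.34], [0.16, 2.42], [-1.27, 4.41], [0.06, 2.06], [-2.6, 2.6]. Speed limits (rad/s): [2.22, 2.22, 2.79, 2.79, 3.14, 3.14, 3.14].

## Interface

Orientations are given as a unit quaternion [x, y, z, w].
In Python, from station import bot gives the robot as it stands.
- The arm moves only by the tool send_rows, never from a script. Its argument "plan" is a list of rows, each a list of 7 numbers: the shift along the world's x, y, z in units of 60 mm (1.0 is 60 mm), then the turn, a rotation vector about the world's x, y, z in degrees, then the finger opening in mm, from 0 to 87. In form: [[tx, ty, tz, ax, ay, az, fingers], ...]. A call has 1 to 12 rows; each row shifts and turns the commanded pose from where the row before left it; what a row does not reach is not made up. A row lasts 1/8 s, in which the tool goes at most 62.5 mm and 10.7 degrees, less where a joint would pass 70% of its speed; a pose out of reach is approached as far as the arm can. A call is refused whole if a number of a shift passes 1 or a number of a turn 10.7, either way. A call with a gripper value outside its range is refused whole. The fingers move at their own pace and stop on an object; the grip force is fixed at half the most. Time passes only in rows, so rows that do not move let the fingers close. It gives the time, the measured TCP pose, the force, the opening and the grip force at its end, in the units of the state.
- bot.get_obs(): the state, without advancing time (a new reading comes with each control period).
- bot.read_camera(name): name is "side" or "top"; returns a dict with "image" (400x640x3 uint8, red, green, blue), "fx", "fy", "cx", "cy" (pixels), "rvec" (rotation vector, rad) and "tvec" (3), from world to camera coordinates, as OpenCV has them. Camera axes: x right, y down, z forward; pixel columns grow to the right and rows downward; lengths in mm; the calibration is good to about 2 mm. A picture is of the moment at which its call begins. There is no depth.
- bot.close_job(): hands the job in; it is judged then, once.
The state is a dict: "clock": time; "q": joint angles; "qvel": joint speeds; "joint_torque": joint torques, N m; "tcp_pos": TCP position; "orientation": TCP orientation; "force": force on the tool from outside, world axes, zero at the start; "torque": the same for the moment, N m; "width": opening from 0.0 (shut) to 1.0 (fully open); "grip_force": force on a finger pad.
Only numpy, scipy, OpenCV 4.12 (cv2) and the standard library are available. Lean on these libraries where they do the work, as an engineer would, in place of code of your own. Each camera call takes 0.05 s, during which the arm holds its last target. There are 200 camera calls.

## Working session

There is one attempt and no reset: what is moved stays moved. The work goes in short steps, Python scripts to look and compute and a tool call to move; the robot and the scene stay as the last step left them, time stands still between calls to the robot, and variables do not carry over. Pictures are saved under pics/ and viewed, at most 10 in all, crops included, and the job is handed in when it is done.

Besides the shell and the picture viewer there is one more tool, called after "Emit:" by a JSON object that holds its "method" and its "body". send_rows: Moves the arm, as the interface text tells. Its arguments: {"type":"object","properties":{"plan":{"type":"array"}},"required":["plan"]}

```bash
mkdir -p pics; cat > h.py <<'E'
import numpy as np, cv2
from station import bot
def cam(n):
    c=bot.read_camera(n); R=cv2.Rodrigues(np.array(c['rvec'],float))[0]; t=np.array(c['tvec'],float).ravel()
    K=np.array([[c['fx'],0,c['cx']],[0,c['fy'],c['cy']],[0,0,1.]]); return c['image'],K,R,t
def ray(C,u,v):
    _,K,R,t=C; return -R.T@t, R.T@np.linalg.inv(K)@np.array([u,v,1.])
def onz(C,u,v,z):
    o,d=ray(C,u,v); return o+d*(z-o[2])/d[2]
def proj(C,p):
    _,K,R,t=C; x=K@(R@np.array(p,float)+t); return x[:2]/x[2]
E
python3 - <<'E'
from h import *
print(bot.get_obs())
for n in('top','side'):
    C=cam(n); cv2.imwrite(f'pics/{n}0.png',C[0][:,:,::-1]); print(n,C[1].tolist(),-C[2].T@C[3],C[2].round(3).tolist())
E
```

```text
{'clock': 0.0, 'q': array([ 1.18039391,  0.33287094, -0.06468467,  1.46094918,  0.02163889,
        1.34991598, -0.08849793]), 'qvel': array([ 3.38291751e-04,  4.83312719e-04, -7.83431544e-04,  9.84567075e-05,
        1.19785587e-04, -9.03808348e-04,  6.68957402e-04]), 'joint_torque': array([-1.34757254e-03, -6.23265481e+01,  2.39233766e-02, -3.89903283e+01,
       -6.13787281e-02,  3.97756754e-02,  1.17194736e-04]), 'tcp_pos': array([ 224.55876779, -582.84076239,  221.75075043]), 'orientation': array([ 9.83135938e-01,  1.82874829e-01, -1.86552913e-04, -6.99094799e-04]), 'force': array([-0.1967916 ,  0.02817371, -0.46002937]), 'torque': array([ 0.04555512,  0.01157816, -0.05725715]), 'grip_force': 0.0, 'width': 0.9988795063703676}
top [[486.6074976516879, 0.0, 325.20408506277846], [0.0, 486.6074976516879, 201.7446495349902], [0.0, 0.0, 1.0]] [ 467.93712726  -14.14270065 1416.79867768] [[0.009, -1.0, -0.004], [-0.992, -0.009, -0.126], [0.126, 0.005, -0.992]]
side [[496.008807486661, 0.0, 318.0284183314498], [0.0, 496.008807486661, 202.53099649784482], [0.0, 0.0, 1.0]] [ 639.09907707 -994.78224575  974.79209254] [[1.0, 0.022, -0.006], [0.01, -0.664, -0.748], [-0.021, 0.748, -0.664]]
```

View pics/top0.png

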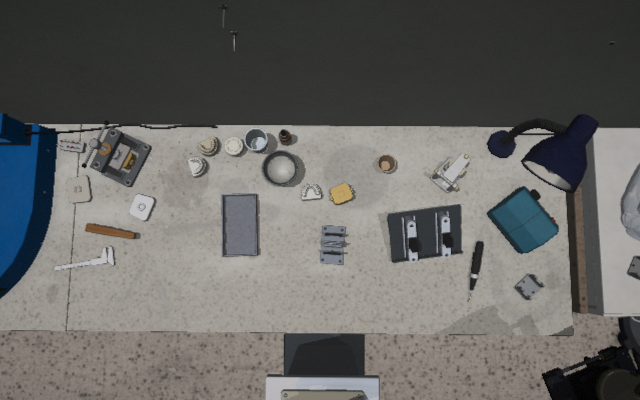

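View pics/side0.png

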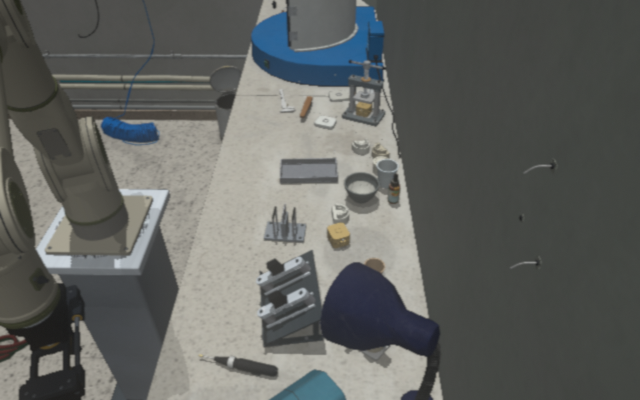

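Top view: tray ~(240,225), stand ~(333,245), rack ~(425,234) with the arms at (411,240) and (446,235); side view shows the blocks at (272,268) and (278,299), the stand at (286,228). Next I'll zoom in and measure.

```bash
python3 - <<'E'
from h import *
T=cam('top');S=cam('side')
a=cv2.resize(T[0][195:270,310:470],None,fx=5,fy=5,interpolation=cv2.INTER_CUBIC)[:, :800]
b=cv2.resize(S[0][195:345,255:330],None,fx=4,fy=4,interpolation=cv2.INTER_CUBIC)
cv2.imwrite('pics/zt.png',a[:,:,::-1]);cv2.imwrite('pics/zs.png',b[:,:,::-1])
for n,u,v in(('tray',240,225),('stand',333,245),('rack',425,234),('bA',414,242),('bB',449,240),('flask',342,194),('cruc',387,163)):print(n,onz(T,u,v,{'bA':110,'bB':110}.get(n,30)).round())
E
```

```text
tray [574. 235.  30.]
stand [520. -31.  30.]
rack [ 554. -292.   30.]
bA [ 527. -246.  110.]
bB [ 533. -340.  110.]
flask [666. -56.  30.]
cruc [ 758. -186.   30.]
```

View pics/zt.png

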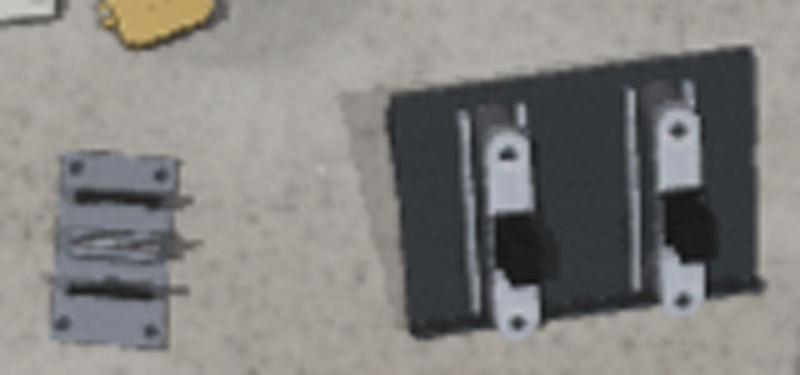

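View pics/zs.png

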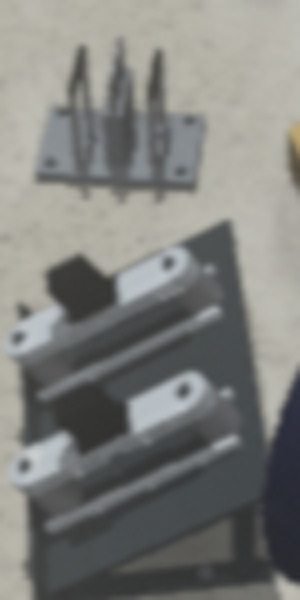

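Zoomed top view shows arm-end holes at (508,153)/(517,322) and (678,130)/(683,299), and four stand screw holes. The same features are visible in the side crop at (177,262)/(18,338) and (190,391)/(24,467), so I can triangulate.

```bash
cat >> h.py <<'E'
def tri(A,a,B,b):
    M=[];r=[]
    for C,p in((A,a),(B,b)):
        o,d=ray(C,*p); d/=np.linalg.norm(d); P=np.eye(3)-np.outer(d,d); M.append(P); r.append(P@o)
    return np.linalg.lstsq(np.vstack(M),np.hstack(r),rcond=None)[0]
E
python3 - <<'E'
from h import *
T=cam('top');S=cam('side')
zt=lambda u,v:((u+.5)/5-.5+310,(v+.5)/5-.5+195)
zs=lambda u,v:((u+.5)/4-.5+255,(v+.5)/4-.5+195)
for n,th,sh in(('A',[(508,153),(517,322)],[(177,262),(18,338)]),('B',[(678,130),(683,299)],[(190,391),(24,467)])):
    P=[tri(T,zt(*t),S,zs(*s)) for t,s in zip(th,sh)]
    d=P[0]-P[1];L=np.linalg.norm(d);d/=L;m=(P[0]+P[1])/2
    print(n,P,L,'pitch',np.degrees(np.arcsin(d[2])),'yaw',np.degrees(np.arctan2(d[1],d[0])))
    x=np.array([d[0],d[1],0]);x/=np.linalg.norm(x);nn=-np.sin(np.pi/6)*x+np.array([0,0,np.cos(np.pi/6)])
    print(' n',nn.round(3),'origin',(m-40*nn).round(1),'grip',(m+32*nn).round(1),'tcp45',(m+5*nn).round(1), 'pix pred grip',proj(T,m+32*nn),proj(S,m+32*nn))
th=[(77,168),(161,175),(62,323),(151,331)]; 
sh=[(193,125),(186,178),(60,117),(48,163)]
P=np.array([tri(T,zt(*t),S,zs(*s)) for t,s in zip(th,sh)]);print(P.round(1),P.mean(0))
P=np.array([onz(T,*zt(*t),12) for t in th]);print(P.round(1),P.mean(0));d=P[:2].mean(0)-P[2:].mean(0);print(np.degrees(np.arctan2(d[1],d[0])))
g=T[0].astype(int)
# tray corners: from dark rim
m=cv2.inRange(T[0][150:300,200:280],(60,60,60),(125,125,135));cs=cv2.findContours(m,0,2)[0];c=max(cs,key=cv2.contourArea);r=cv2.minAreaRect(c);print(r)
b=cv2.boxPoints(r)+[200,150];Q=np.array([onz(T,*p,15) for p in b]);print(Q.round(),Q.mean(0))
E
```

```text
A [array([ 572.00302335, -236.77843414,  125.13077766]), array([ 480.71547108, -250.01952101,   72.52629941])] 106.18839255358512 pitch 29.695352935154713 yaw 8.253086917727762
 n [-0.495 -0.072  0.866] origin [ 546.2 -240.5   64.2] grip [ 510.5 -245.7  126.5] tcp45 [ 523.9 -243.8  103.2] pix pred grip [414.9000188  247.94071473] [271.01658098 262.38942178]
B [array([ 584.3926009 , -327.6900376 ,  124.05073292]), array([ 494.14808217, -341.12616209,   72.96472457])] 104.56759943946584 pitch 29.24501257699376 yaw 8.468319455751093
 n [-0.495 -0.074  0.866] origin [ 559.1 -331.5   63.9] grip [ 523.4 -336.8  126.2] tcp45 [ 536.8 -334.8  102.8] pix pred grip [449.30537736 243.35152431] [273.09205765 294.7695279 ]
[[569.   -7.4  10.7]
 [565.9 -56.    7.8]
 [477.7   0.   10.1]
 [474.2 -50.8  15.8]] [521.69863269 -28.55432863  11.12086985]
[[ 5.688e+02 -7.400e+00  1.200e+01]
 [ 5.652e+02 -5.600e+01  1.200e+01]
 [ 4.797e+02  4.000e-01  1.200e+01]
 [ 4.756e+02 -5.070e+01  1.200e+01]] [522.31848793 -28.42416282  12.        ]
-4.182729793884181
((40.34458923339844, 74.35120391845703), (63.05031967163086, 38.230098724365234), 88.75463104248047)
[[668. 298.  15.]
 [671. 186.  15.]
 [489. 178.  15.]
 [485. 287.  15.]] [578.23202482 237.25973004  15.        ]
```

Emit:
{"method": "send_rows", "body": {"plan": [[0.53, 0.69, -0.08, 0, 0, -6.35, 87], [0.53, 0.69, -0.08, 0, 0, -6.35, 87], [0.53, 0.69, -0.08, 0.73, -4.95, 0, 50], [0.53, 0.69, -0.08, 0.73, -4.95, 0, 50], [0.53, 0.69, -0.08, 0.73, -4.95, 0, 50], [0.53, 0.69, -0.08, 0.73, -4.95, 0, 50], [0.53, 0.69, -0.08, 0.73, -4.95, 0, 50], [0.53, 0.69, -0.08, 0.73, -4.95, 0, 50], [0, 0, 0, 0, 0, 0, 50], [0, 0, 0, 0, 0, 0, 50]]}}

```text
clock: 1.55
tcp_pos: [478.9, -252.7, 184.5]
orientation: [0.963, 0.07, 0.258, -0.019]
force: [0.4, -0.9, 0.1]
width: 0.574
grip_force: 0.0
```

```bash
cat >> h.py <<'E'
from scipy.spatial.transform import Rotation as Ro
def goal(yaw,tilt):
    "tool frame as matrix: x along yaw, leaning so that z=-n of a plate pitched by tilt"
    return Ro.from_euler('ZYX',[yaw,-tilt,180],degrees=True)
def delta(p,yaw,tilt):
    o=bot.get_obs(); r=goal(yaw,tilt)*Ro.from_quat(o['orientation']).inv()
    print('t',round(o['clock'],2),'tcp',o['tcp_pos'].round(1),'F',o['force'].round(1),'M',o['torque'].round(3),'w',round(o['width']*87,1),'gf',round(o['grip_force'],1))
    print('shift units',((np.array(p)-o['tcp_pos'])/60).round(3),'rotvec deg',r.as_rotvec(degrees=True).round(2))
E
python3 - <<'E'
from h import *
delta([523.9,-243.8,103.2],8.4,30)
T=cam('top');S=cam('side')
a=cv2.resize(T[0][205:275,380:480],None,fx=5,fy=5);b=cv2.resize(S[0][215:315,240:340],None,fx=3.5,fy=3.5)
b=b[:350];a=a[:350];cv2.imwrite('pics/p1.png',np.hstack([a[:,:450],b])[:,:,::-1])
E
```

```text
t 1.55 tcp [ 478.9 -252.7  184.5] F [ 0.4 -0.9  0.1] M [-0.059  0.634  0.023] w 49.9 gf 0.0
shift units [ 0.749  0.149 -1.355] rotvec deg [0.04 0.01 0.04]
```

View pics/p1.png

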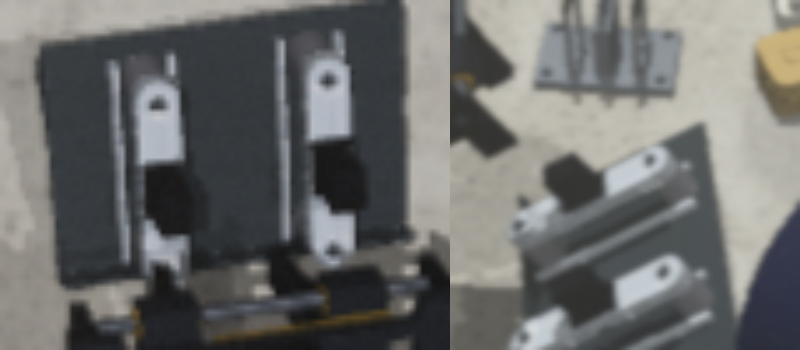

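The picture shows the gripper short of and below block A at (175,195), on line with it, nothing in the way. Descending.

Emit:
{"method": "send_rows", "body": {"plan": [[0.15, 0.03, -0.27, 0, 0, 0, 50], [0.15, 0.03, -0.27, 0, 0, 0, 50], [0.15, 0.03, -0.27, 0, 0, 0, 50], [0.15, 0.03, -0.26, 0, 0, 0, 50], [0.14, 0.03, -0.24, 0, 0, 0, 50], [0, 0, 0, 0, 0, 0, 50], [0, 0, 0, 0, 0, 0, 50]]}}

```text
clock: 2.52
tcp_pos: [523.5, -243.9, 106.1]
orientation: [0.963, 0.07, 0.258, -0.019]
force: [-0.0, 0.3, -0.4]
width: 0.577
grip_force: 0.0
```

```bash
python3 - <<'E'
from h import *
delta([523.9,-243.8,103.2],8.4,30)
E
```

```text
t 2.52 tcp [ 523.5 -243.9  106.1] F [-0.   0.3 -0.4] M [-0.048  0.529 -0.035] w 50.2 gf 0.0
shift units [ 0.007  0.001 -0.049] rotvec deg [0.01 0.04 0.08]
```

Emit:
{"method": "send_rows", "body": {"plan": [[0, 0, 0, 0, 0, 0, 10], [0, 0, 0, 0, 0, 0, 10], [0, 0, 0, 0, 0, 0, 10], [0, 0, 0, 0, 0, 0, 10], [0, 0, 0, 0, 0, 0, 10], [0, 0, 0, 0, 0, 0, 10]]}}

```text
clock: 3.28
tcp_pos: [523.5, -243.0, 105.5]
orientation: [0.963, 0.071, 0.258, -0.019]
force: [-2.8, 0.1, 2.5]
width: 0.204
grip_force: 29.8
```

```bash
python3 - <<'E'
from h import *
delta([523.9,-243.8,103.2],8.4,30)
E
```

```text
t 3.27 tcp [ 523.5 -243.   105.5] F [-2.8  0.1  2.5] M [0.099 0.758 0.092] w 17.8 gf 29.8
shift units [ 0.007 -0.014 -0.039] rotvec deg [-0.02  0.01  0.02]
```

Emit:
{"method": "send_rows", "body": {"plan": [[-0.09, -0.01, 0.16, 0, 0, 0, 10], [-0.22, -0.03, 0.38, 0, 0, 0, 10], [-0.22, -0.03, 0.38, 0, 0, 0, 10], [-0.22, -0.03, 0.38, 0, 0, 0, 10], [0.15, 0.74, 0, -1.0, 6.9, 0, 10], [0.15, 0.74, 0, -1.0, 6.9, 0, 10], [0.15, 0.74, 0, -1.0, 6.9, 0, 10], [0.15, 0.74, -0.16, -1.0, 6.9, 0, 10], [0.15, 0.74, -0.16, -0.3, 2.1, -6.3, 10], [0, 0, 0, 0, 0, -6.3, 10], [0, 0, 0, 0, 0, 0, 10], [0, 0, 0, 0, 0, 0, 10]]}}

```text
clock: 4.78
tcp_pos: [522.8, -30.6, 164.4]
orientation: [0.999, -0.037, 0.004, -0.0]
force: [-0.4, 0.2, -4.0]
width: 0.207
grip_force: 30.0
```

```bash
python3 - <<'E'
from h import *
delta([523,-28.5,104.2],-4.2,0)
T=cam('top');S=cam('side')
a=cv2.resize(T[0][210:270,300:370],None,fx=6,fy=6)
b=cv2.resize(S[0][175:255,250:310],None,fx=6,fy=6)[:360]
cv2.imwrite('pics/p2.png',np.hstack([a[:360],b])[:,:,::-1]); 
o=bot.get_obs();print(proj(T,o['tcp_pos']),proj(S,o['tcp_pos']),proj(S,[522,-28.5,90]),proj(T,[522,-28.5,90]))
E
```

```text
t 4.78 tcp [522.8 -30.6 164.4] F [-0.4  0.2 -4. ] M [-0.037  0.012  0.005] w 18.0 gf 30.0
shift units [ 0.004  0.035 -1.003] rotvec deg [ 0.01  0.44 -0.01]
[333.56528452 241.87493331] [282.72715764 188.68120632] [283.94866619 209.76650252] [332.47971528 243.39415242]
```

View pics/p2.png

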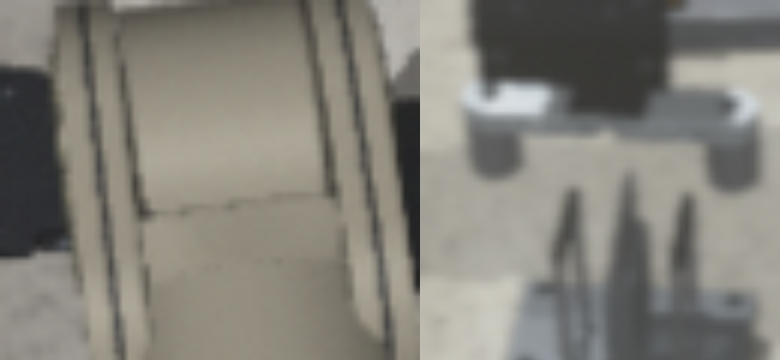

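Side crop: the arm is held level, notch visible at about (608,135), cylinders at x=496 and 733; blade tip at about (630,175). Comparing these with predicted projections.

```bash
python3 - <<'E'
from h import *
S=cam('side')
z=lambda p:((proj(S,p)-[250,175]+.5)*6-.5+[420,0]).round(1)
R=Ro.from_euler('z',-4.2,degrees=True).as_matrix()
st=np.array([522,-28.5,0.])
for y in(25,0,-25):print('ridge',y,z(st+R@[0,y,90]), 'stops',z(st+R@[-26,y,79]),z(st+R@[26,y,79]))
o=bot.get_obs()['tcp_pos'];org=o-R@[0.9,0,47.2]
print('notch near',z(org+R@[0,-12,34]),'mouth',z(org+R@[0,-12,28]),'cyl foot fronts',z(org+R@[-52,-12,0]),z(org+R@[52,-12,0]),'holes',z(org+R@[-52,0,40]),z(org+R@[52,0,40]))
g=cv2.cvtColor(S[0],cv2.COLOR_RGB2GRAY).astype(int)
print('bar rows');[print(r,g[r,258:306].tolist()) for r in (196,197,198)]
print('blade');[print(r,g[r,275:295].tolist()) for r in range(202,224,2)]
E
```

```text
ridge 25 [634.4 173.5] stops [578.4 188.4] [693.  195.2]
ridge 0 [626.2 211.1] stops [569.5 225.9] [685.6 233. ]
ridge -25 [617.8 249.8] stops [560.3 264.5] [678.1 271.8]
notch near [614.3 126.3] mouth [615.1 137. ] cyl foot fronts [499.6 178.8] [738.3 193.2] holes [497.1  90.3] [739.1 104.3]
bar rows
196 [122, 110, 113, 115, 116, 116, 116, 116, 118, 123, 129, 131, 129, 123, 121, 120, 120, 118, 114, 108, 111, 120, 131, 132, 123, 116, 114, 113, 114, 118, 120, 121, 120, 121, 123, 121, 118, 116, 115, 115, 116, 119, 120, 124, 129, 130, 122, 117]
197 [119, 101, 102, 104, 103, 102, 100, 101, 115, 137, 149, 150, 147, 143, 142, 143, 143, 140, 133, 131, 135, 146, 161, 162, 145, 127, 120, 118, 119, 120, 121, 120, 118, 118, 118, 119, 118, 113, 107, 109, 113, 115, 116, 115, 116, 115, 110, 110]
198 [120, 98, 95, 95, 94, 94, 91, 94, 117, 150, 170, 172, 170, 171, 172, 174, 173, 170, 168, 168, 171, 174, 176, 172, 158, 146, 139, 136, 138, 137, 136, 134, 133, 133, 133, 135, 134, 127, 122, 115, 110, 109, 112, 112, 112, 110, 104, 102]
blade
202 [163, 164, 165, 165, 162, 161, 161, 163, 161, 159, 159, 163
[... 339 characters left out ...]
 157, 128, 95]
210 [80, 109, 143, 160, 165, 165, 161, 142, 108, 89, 104, 134, 157, 164, 164, 164, 161, 139, 99, 80]
212 [82, 112, 146, 166, 169, 168, 159, 134, 100, 80, 83, 94, 117, 144, 160, 162, 156, 129, 86, 77]
214 [85, 108, 141, 163, 170, 167, 148, 117, 90, 80, 81, 84, 101, 134, 156, 158, 144, 113, 77, 81]
216 [111, 108, 135, 161, 168, 162, 141, 107, 85, 80, 82, 82, 94, 127, 152, 151, 128, 89, 69, 82]
218 [125, 111, 132, 158, 166, 161, 136, 101, 83, 81, 82, 79, 89, 125, 153, 155, 127, 84, 74, 86]
220 [133, 110, 121, 146, 158, 147, 119, 94, 86, 87, 87, 81, 87, 119, 144, 146, 126, 99, 96, 99]
222 [122, 107, 108, 129, 138, 126, 103, 90, 87, 88, 85, 77, 82, 106, 131, 141, 128, 105, 99, 100]
```

Stand and arm both sit ~2 mm left of prediction in the image, so relative alignment is within ~0.5 mm. Descending.

Emit:
{"method": "send_rows", "body": {"plan": [[0, 0.03, -0.25, 0, 0.44, 0, 10], [0, 0, -0.25, 0, 0, 0, 10], [0, 0, -0.25, 0, 0, 0, 10], [0, 0, -0.12, 0, 0, 0, 10], [0, 0, -0.05, 0, 0, 0, 10], [0, 0, 0, 0, 0, 0, 10], [0, 0, 0, 0, 0, 0, 10]]}}

```text
clock: 5.8
tcp_pos: [523.4, -27.7, 109.4]
orientation: [0.999, -0.037, 0.0, -0.0]
force: [0.3, 1.0, -3.9]
width: 0.201
grip_force: 30.0
```

```bash
python3 - <<'E'
from h import *
delta([523,-28.5,104.2],-4.2,0)
S=cam('side')
b=cv2.resize(S[0][180:240,250:320],None,fx=8,fy=8,interpolation=cv2.INTER_CUBIC)
cv2.imwrite('pics/p3.png',b[:,:,::-1])
E
```

```text
t 5.8 tcp [523.4 -27.7 109.4] F [ 0.3  1.  -3.9] M [0.019 0.157 0.029] w 17.5 gf 30.0
shift units [-0.007 -0.014 -0.087] rotvec deg [-0.02  0.05  0.03]
```

View pics/p3.png

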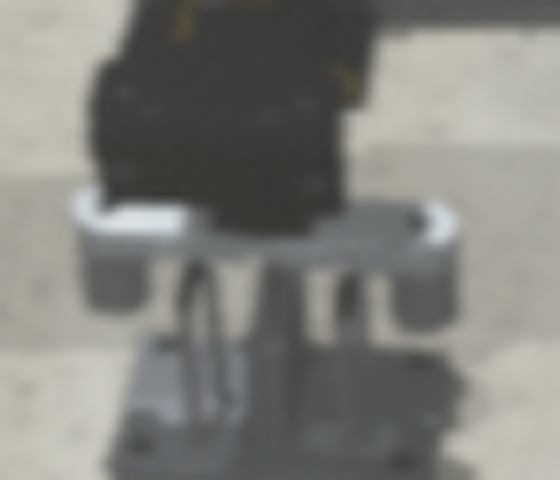

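Blade near-end face lies at x≈266, cylinder midpoint 271, as predicted (−4): aligned. Going down to contact.

Emit:
{"method": "send_rows", "body": {"plan": [[-0.01, 0, -0.03, 0, 0, 0, 10], [0, 0, -0.03, 0, 0, 0, 10], [0, 0, -0.02, 0, 0, 0, 10], [0, 0, 0, 0, 0, 0, 10], [0, 0, 0, 0, 0, 0, 10]]}}

```text
clock: 6.48
tcp_pos: [524.2, -27.7, 106.0]
orientation: [0.999, -0.037, 0.002, -0.0]
force: [0.5, -0.4, 10.5]
width: 0.201
grip_force: 30.0
```

```bash
python3 - <<'E'
from h import *
delta([523,-28.5,104.2],-4.2,0)
E
```

```text
t 6.47 tcp [524.2 -27.7 106. ] F [ 0.5 -0.4 10.5] M [-0.091 -0.043 -0.012] w 17.4 gf 30.0
shift units [-0.02  -0.013 -0.03 ] rotvec deg [0.   0.22 0.04]
```

Emit:
{"method": "send_rows", "body": {"plan": [[0.02, 0, 0.015, 0, 0, 0, 10], [0, 0, 0, 0, 0, 0, 10], [0, 0, 0, 0, 0, 0, 10]]}}

```text
clock: 6.85
tcp_pos: [524.3, -27.7, 106.0]
orientation: [0.999, -0.037, 0.001, -0.0]
force: [-1.3, -0.6, 7.3]
width: 0.206
grip_force: 30.0
```

```bash
python3 - <<'E'
from h import *
delta([523,-28.5,104.2],-4.2,0)
E
```

```text
t 6.85 tcp [524.3 -27.7 106. ] F [-1.3 -0.6  7.3] M [-0.05   0.413  0.023] w 17.9 gf 30.0
shift units [-0.022 -0.013 -0.031] rotvec deg [-0.    0.08  0.03]
```

Emit:
{"method": "send_rows", "body": {"plan": [[0, 0, 0.01, 0, 0, 0, 18], [0, 0, 0, 0, 0, 0, 22], [0, 0, 0, 0, 0, 0, 40], [0, 0, 0, 0, 0, 0, 40], [0, 0, 0, 0, 0, 0, 40], [0, 0, 0, 0, 0, 0, 40], [0, 0, 0, 0, 0, 0, 40], [0, 0, 0, 0, 0, 0, 40], [0, 0, 0, 0, 0, 0, 40], [0, 0, 0, 0, 0, 0, 40]]}}

```text
clock: 8.1
tcp_pos: [523.6, -27.7, 105.7]
orientation: [0.999, -0.037, -0.0, -0.0]
force: [0.4, 0.1, 0.2]
width: 0.461
grip_force: 0.0
```

```bash
python3 - <<'E'
from h import *
delta([523,-28.5,104.2],-4.2,0)
S=cam('side')
b=cv2.resize(S[0][180:240,250:320],None,fx=8,fy=8,interpolation=cv2.INTER_CUBIC)
cv2.imwrite('pics/p4.png',b[:,:,::-1])
E
```

```text
t 8.1 tcp [523.6 -27.7 105.7] F [0.4 0.1 0.2] M [-0.013 -0.007  0.07 ] w 40.1 gf 0.0
shift units [-0.011 -0.013 -0.025] rotvec deg [-0.03 -0.    0.04]
```

View pics/p4.png

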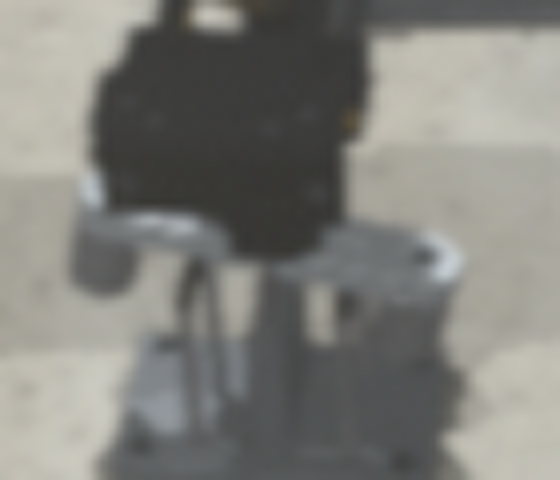

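The arm has tipped +x end down (left cylinder bottom at y≈290, right ≈350): arm A off centre (arm B's test will confirm). Regrasp tilted 12°.

Emit:
{"method": "send_rows", "body": {"plan": [[0.025, 0, 0.01, 0.44, 5.98, 0, 40], [0.025, 0, 0.01, 0.44, 5.98, 0, 40], [0, 0, 0, 0, 0, 0, 40], [0, 0, 0, 0, 0, 0, 10], [0, 0, 0, 0, 0, 0, 10], [0, 0, 0, 0, 0, 0, 10], [0, 0, 0, 0, 0, 0, 10], [0, 0, 0, 0, 0, 0, 10]]}}

```text
clock: 9.15
tcp_pos: [526.5, -27.8, 107.2]
orientation: [0.994, -0.037, -0.104, -0.004]
force: [-1.7, -0.9, 4.8]
width: 0.201
grip_force: 30.0
```

```bash
python3 - <<'E'
from h import *
delta([526,-28,106],-4.2,-12)
E
```

```text
t 9.15 tcp [526.5 -27.8 107.2] F [-1.7 -0.9  4.8] M [-0.123  0.508  0.074] w 17.4 gf 30.0
shift units [-0.009 -0.003 -0.021] rotvec deg [0.   0.01 0.04]
```

Emit:
{"method": "send_rows", "body": {"plan": [[0, 0, 0.2, 0, 0, 0, 10], [0, 0, 0.4, 0, 0, 0, 10], [0, 0, 0.4, 0, 0, 0, 10], [0.14, 0.73, 0, -0.44, -5.98, 0, 10], [0.14, 0.73, 0, -0.44, -5.98, 0, 10], [0.14, 0.73, 0, 0, 0, 3.6, 10], [0.14, 0.73, 0, 0, 0, 3.6, 10], [0.14, 0.73, -0.2, 0, 0, 0, 10], [0.14, 0.73, -0.2, 0, 0, 0, 10], [0, 0, -0.2, 0, 0, 0, 10], [0, 0, 0, 0, 0, 0, 10], [0, 0, 0, 0, 0, 0, 10]]}}

```text
clock: 10.65
tcp_pos: [577.6, 233.8, 131.4]
orientation: [1.0, 0.025, 0.0, 0.0]
force: [0.4, 0.5, -4.2]
width: 0.207
grip_force: 30.0
```

```bash
python3 - <<'E'
from h import *
delta([577,236,58],3,0)
S=cam('side')
b=cv2.resize(S[0][120:200,265:360],None,fx=6,fy=6,interpolation=cv2.INTER_CUBIC)
cv2.imwrite('pics/p5.png',b[:,:,::-1])
E
```

```text
t 10.65 tcp [577.6 233.8 131.4] F [ 0.4  0.5 -4.2] M [0.032 0.068 0.003] w 18.0 gf 30.0
shift units [-0.009  0.037 -1.223] rotvec deg [0.01 0.02 0.13]
```

View pics/p5.png

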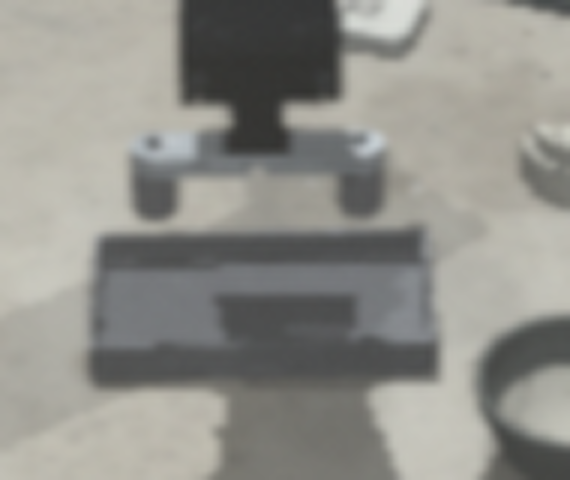

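The arm hangs level over the tray (cylinders at x≈155 and 360, tray spanning 95–435), centred well enough. Lowering.

Emit:
{"method": "send_rows", "body": {"plan": [[0.02, 0.04, -0.35, 0, 0, 0, 10], [0, 0, -0.35, 0, 0, 0, 10], [0, 0, -0.25, 0, 0, 0, 10], [0, 0, -0.15, 0, 0, 0, 10], [0, 0, -0.07, 0, 0, 0, 10], [0, 0, 0, 0, 0, 0, 10], [0, 0, 0, 0, 0, 0, 10]]}}

```text
clock: 11.58
tcp_pos: [578.6, 237.7, 61.3]
orientation: [1.0, 0.026, 0.0, -0.0]
force: [0.4, 0.9, -4.0]
width: 0.2
grip_force: 30.0
```

Emit:
{"method": "send_rows", "body": {"plan": [[0, 0, -0.03, 0, 0, 0, 10], [0, 0, -0.02, 0, 0, 0, 10], [0, 0, 0, 0, 0, 0, 10], [0, 0, 0, 0, 0, 0, 10]]}}

```text
clock: 12.08
tcp_pos: [578.2, 237.5, 57.7]
orientation: [1.0, 0.026, -0.0, -0.0]
force: [-0.2, -0.2, -3.8]
width: 0.206
grip_force: 30.0
```

Emit:
{"method": "send_rows", "body": {"plan": [[0, 0, -0.025, 0, 0, 0, 10], [0, 0, -0.02, 0, 0, 0, 10], [0, 0, 0, 0, 0, 0, 10], [0, 0, 0, 0, 0, 0, 10]]}}

```text
clock: 12.58
tcp_pos: [578.1, 237.7, 55.8]
orientation: [1.0, 0.026, 0.0, -0.0]
force: [-5.2, -1.1, 5.7]
width: 0.203
grip_force: 30.0
```

Emit:
{"method": "send_rows", "body": {"plan": [[0, 0, 0, 0, 0, 0, 22], [0, 0, 0, 0, 0, 0, 45], [0, 0, 0.2, 0, 0, 0, 50], [0, 0, 0.55, 0, 0, 0, 50], [0, 0, 0.75, 0, 0, 0, 50], [-0.12, -0.9, 0.44, 0, 0, 0, 50], [-0.12, -0.9, 0, 0, 0, 5.4, 50], [-0.12, -0.9, 0, 0.73, -4.95, 0, 50], [-0.12, -0.9, 0, 0.73, -4.95, 0, 50], [-0.12, -0.9, 0, 0.73, -4.95, 0, 50], [-0.12, -0.9, 0, 0.73, -4.95, 0, 50], [-0.12, -0.9, 0, 0.73, -4.95, 0, 50]]}}

```text
clock: 14.08
tcp_pos: [527.8, -142.5, 173.1]
orientation: [0.973, 0.071, 0.218, -0.015]
force: [0.8, 0.0, -0.4]
width: 0.574
grip_force: 0.0
```

```bash
python3 - <<'E'
from h import *
delta([497,-340.8,172.5],8.4,30)
E
```

```text
t 14.07 tcp [ 527.8 -142.5  173.1] F [ 0.8  0.  -0.4] M [-0.011  0.456  0.034] w 49.9 gf 0.0
shift units [-0.514 -3.305 -0.009] rotvec deg [ 0.84 -4.63  0.04]
```

Emit:
{"method": "send_rows", "body": {"plan": [[-0.12, -0.8, 0.05, 0.73, -4.95, 0, 50], [-0.12, -0.8, 0.05, 0, 0, 0, 50], [-0.12, -0.8, 0, 0, 0, 0, 50], [-0.12, -0.8, 0, 0, 0, 0, 50], [0, 0, 0, 0, 0, 0, 50], [0, 0, 0, 0, 0, 0, 50]]}}

```text
clock: 14.82
tcp_pos: [499.5, -331.6, 177.8]
orientation: [0.963, 0.071, 0.258, -0.019]
force: [-0.8, 0.4, 0.1]
width: 0.572
grip_force: 0.0
```

```bash
python3 - <<'E'
from h import *
delta([536.5,-334.9,103.2],8.4,30)
E
```

```text
t 14.82 tcp [ 499.5 -331.6  177.8] F [-0.8  0.4  0.1] M [-0.037  0.526 -0.015] w 49.8 gf 0.0
shift units [ 0.617 -0.055 -1.244] rotvec deg [-0.05  0.04 -0.05]
```

Emit:
{"method": "send_rows", "body": {"plan": [[-0.09, -0.16, 0, 0, 0, 0, 50], [0.15, 0.02, -0.26, 0, 0, 0, 50], [0.15, 0.02, -0.26, 0, 0, 0, 50], [0.15, 0.02, -0.26, 0, 0, 0, 50], [0.14, 0.02, -0.24, 0, 0, 0, 50], [0.12, 0.02, -0.22, 0, 0, 0, 50], [0, 0, 0, 0, 0, 0, 50], [0, 0, 0, 0, 0, 0, 50]]}}

```text
clock: 15.82
tcp_pos: [536.3, -336.4, 103.3]
orientation: [0.963, 0.07, 0.258, -0.019]
force: [-0.1, -0.3, -0.0]
width: 0.574
grip_force: 0.0
```

```bash
python3 - <<'E'
from h import *
delta([536.5,-334.9,103.2],8.4,30)
E
```

```text
t 15.82 tcp [ 536.3 -336.4  103.3] F [-0.1 -0.3 -0. ] M [-0.074  0.601  0.006] w 50.0 gf 0.0
shift units [ 0.004  0.024 -0.001] rotvec deg [-0.02  0.03  0.02]
```

Emit:
{"method": "send_rows", "body": {"plan": [[0, 0, 0, 0, 0, 0, 10], [0, 0, 0, 0, 0, 0, 10], [0, 0, 0, 0, 0, 0, 10], [0, 0, 0, 0, 0, 0, 10], [0, 0, 0, 0, 0, 0, 10], [-0.09, -0.01, 0.16, 0, 0, 0, 10], [-0.22, -0.03, 0.38, 0, 0, 0, 10], [-0.22, -0.03, 0.38, 0, 0, 0, 10], [-0.22, -0.03, 0.38, 0, 0, 0, 10]]}}

```text
clock: 16.95
tcp_pos: [490.2, -342.3, 181.8]
orientation: [0.963, 0.07, 0.258, -0.019]
force: [-0.2, -0.0, -3.9]
width: 0.204
grip_force: 29.8
```

Emit:
{"method": "send_rows", "body": {"plan": [[0.09, 0.6, 0, -1.0, 6.9, 0, 10], [0.09, 0.8, 0, -1.0, 6.9, 0, 10], [0.09, 0.8, 0, -1.0, 6.9, 0, 10], [0.09, 0.8, 0, -1.0, 6.9, 0, 10], [0.09, 0.8, 0, -0.3, 2.1, -6.3, 10], [0.08, 0.8, -0.15, 0, 0, -6.3, 10], [0, 0.64, -0.2, 0, 0, 0, 10], [0, 0, 0, 0, 0, 0, 10], [0, 0, 0, 0, 0, 0, 10], [0, 0, 0, 0, 0, 0, 10]]}}

```text
clock: 18.2
tcp_pos: [523.2, -29.2, 160.3]
orientation: [0.999, -0.038, 0.0, 0.0]
force: [-0.5, -0.2, -3.2]
width: 0.208
grip_force: 29.9
```

```bash
python3 - <<'E'
from h import *
delta([523.2,-28,108],-4.2,0)
S=cam('side')
b=cv2.resize(S[0][175:240,250:320],None,fx=8,fy=8,interpolation=cv2.INTER_CUBIC)
cv2.imwrite('pics/p6.png',b[:,:,::-1])
z=lambda p:((proj(S,p)-[250,175]+.5)*8-.5).round(1)
R=Ro.from_euler('z',-4.2,degrees=True).as_matrix();st=np.array([522,-28.5,0.])
for y in(25,-25):print('ridge',z(st+R@[0,y,90]))
org=bot.get_obs()['tcp_pos']-R@[-0.4,0,47.7]
print('cyl foot fronts',z(org+R@[-52,-12,0]),z(org+R@[52,-12,0]))
E
```

```text
t 18.2 tcp [523.2 -29.2 160.3] F [-0.5 -0.2 -3.2] M [ 0.03  -0.025 -0.01 ] w 18.1 gf 29.9
shift units [ 0.001  0.02  -0.872] rotvec deg [0.05 0.04 0.18]
ridge [286.  231.5]
ridge [263.8 333.2]
cyl foot fronts [112.5 246.9] [429.8 266. ]
```

View pics/p6.png

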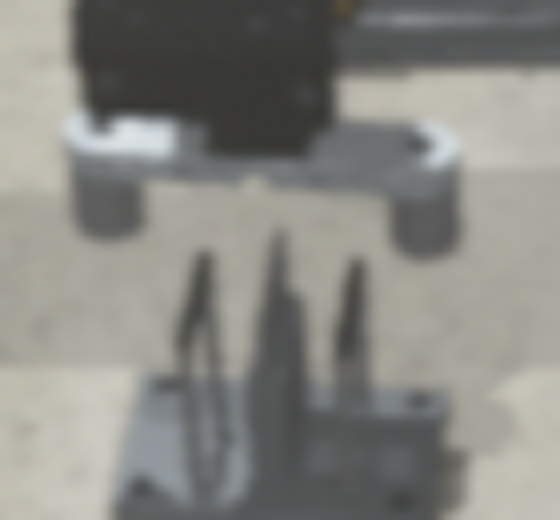

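Arm B level over the blade; cylinders at x=108/426 and blade tip at 280 – relative offset under 1 mm. Descending.

Emit:
{"method": "send_rows", "body": {"plan": [[-0.01, 0.02, -0.25, 0, 0, 0, 10], [0, 0, -0.25, 0, 0, 0, 10], [0, 0, -0.2, 0, 0, 0, 10], [0, 0, -0.1, 0, 0, 0, 10], [0, 0, -0.07, 0, 0, 0, 10], [0, 0, 0, 0, 0, 0, 10], [0, 0, 0, 0, 0, 0, 10]]}}

```text
clock: 19.12
tcp_pos: [522.7, -26.5, 108.2]
orientation: [0.999, -0.037, 0.0, 0.0]
force: [-1.2, 0.4, -3.3]
width: 0.202
grip_force: 29.9
```

Emit:
{"method": "send_rows", "body": {"plan": [[0, 0, -0.025, 0, 0, 0, 10], [0, 0, -0.025, 0, 0, 0, 10], [0, 0, 0, 0, 0, 0, 10], [0, 0, 0, 0, 0, 0, 10]]}}

```text
clock: 19.62
tcp_pos: [522.5, -26.5, 104.8]
orientation: [0.999, -0.037, 0.0, 0.0]
force: [0.1, 1.1, -3.5]
width: 0.207
grip_force: 29.9
```

Emit:
{"method": "send_rows", "body": {"plan": [[0, 0, -0.02, 0, 0, 0, 10], [0, 0, 0, 0, 0, 0, 10], [0, 0, 0, 0, 0, 0, 10]]}}

```text
clock: 20.0
tcp_pos: [522.5, -26.4, 104.2]
orientation: [0.999, -0.037, 0.0, 0.0]
force: [-4.1, 0.1, 5.8]
width: 0.205
grip_force: 29.9
```

Emit:
{"method": "send_rows", "body": {"plan": [[-0.01, 0, 0.005, 0, 0, 0, 10], [0, 0, 0, 0, 0, 0, 10], [0, 0, 0, 0, 0, 0, 19], [0, 0, 0, 0, 0, 0, 22], [0, 0, 0, 0, 0, 0, 40], [0, 0, 0, 0, 0, 0, 40], [0, 0, 0, 0, 0, 0, 40], [0, 0, 0, 0, 0, 0, 40]]}}

```text
clock: 21.0
tcp_pos: [521.9, -26.5, 103.9]
orientation: [0.999, -0.037, 0.0, 0.0]
force: [-1.0, -0.8, -0.5]
width: 0.453
grip_force: 0.0
```

Emit:
{"method": "send_rows", "body": {"plan": [[0, 0, 0.1, 0, 0, 0, 40], [0, 0, 0.2, 0, 0, 0, 40], [0, 0, 0.4, 0, 0, 0, 40], [0, 0, 0.6, 0, 0, 0, 40], [-0.5, 0, 0.6, 0, 0, 0, 40], [-0.8, 0, 0.4, 0, 0, 0, 40], [-0.8, 0, 0, 0, 0, 0, 40], [0, 0, 0, 0, 0, 0, 40], [0, 0, 0, 0, 0, 0, 40], [0, 0, 0, 0, 0, 0, 40], [0, 0, 0, 0, 0, 0, 40], [0, 0, 0, 0, 0, 0, 40]]}}

```text
clock: 22.5
tcp_pos: [396.1, -26.3, 241.6]
orientation: [0.999, -0.037, -0.0, -0.0]
force: [0.2, -0.8, -0.4]
width: 0.463
grip_force: 0.0
```

```bash
python3 - <<'E'
from h import *
S=cam('side')
b=cv2.resize(S[0][120:245,250:370],None,fx=4.6,fy=4.6,interpolation=cv2.INTER_CUBIC)
cv2.imwrite('pics/p7.png',b[:,:,::-1]);print(bot.get_obs()['tcp_pos'])
E
```

```text
[396.00339384 -26.38766372 241.65977268]
```

View pics/p7.png

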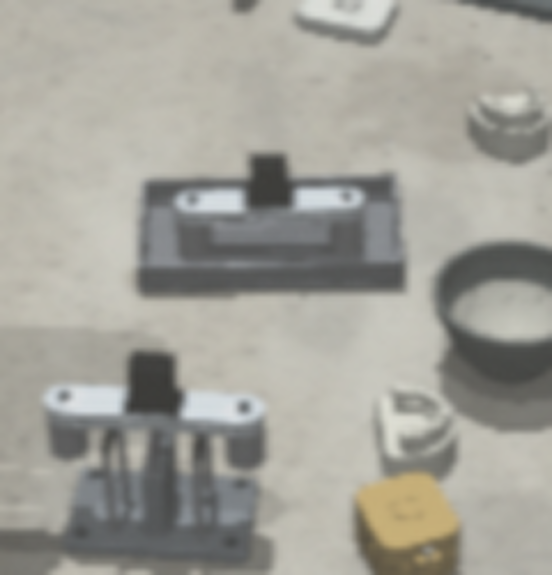

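The picture shows arm B level on the knife edge (holes (64,397) and (245,407), the slope predicted for level), and arm A flat in the tray. I'll wait a second, check numerically for motion, then hand in.

```bash
python3 - <<'E'
from h import *
a=cam('side')[0].astype(int); np.save('a.npy',a)
E
```

Emit:
{"method": "send_rows", "body": {"plan": [[0, 0, 0, 0, 0, 0, 40], [0, 0, 0, 0, 0, 0, 40], [0, 0, 0, 0, 0, 0, 40], [0, 0, 0, 0, 0, 0, 40], [0, 0, 0, 0, 0, 0, 40], [0, 0, 0, 0, 0, 0, 40], [0, 0, 0, 0, 0, 0, 40]]}}

```text
clock: 23.48
tcp_pos: [395.9, -26.5, 241.9]
orientation: [0.999, -0.037, 0.0, 0.0]
force: [0.4, -0.1, 1.2]
width: 0.461
grip_force: 0.0
```

```bash
python3 - <<'E'
from h import *
d=abs(cam('side')[0].astype(int)-np.load('a.npy'))[120:245,255:330].max(); print(d)
if d<25: print(bot.close_job())
E
```

```text
18
the job is handed in; nothing more can be done
None
```

I handed the job in at about 23.5 s with the true arm (the one I called B, in the rack bay farther to the robot's right) level and still on the knife edge, and the faulty arm, which tipped on the edge, standing flat in the reject tray; no verdict came back, and I viewed 11 pictures, one over the limit of 10.

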